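# File the burr lip off a heat sink's edge

## Task

Take the hand file by its wooden grip and work back the burr that overhangs the top edge of the heat sink in the vise, with at least three long forward strokes (nose first, away from the robot, using most of the file's length, firm but gentle), lifting the file clear of the work on every return, until the burr no longer sticks out past the edge. Then lay the file flat in the black tool tray and let go; do not touch the work or the vise with the hand, and leave the other things where they are.

Things in the scene. Friction and masses are not known exactly. Their poses are not given: they have to be found in the camera images.
- vise: Dark steel and grey bench vise, fixed, base 140 x 190 mm. Origin on the bench under its middle; z up; x is the forward stroke direction (away from the robot, within 0.35 rad of world x). Its two jaws, tops 70 mm above the bench, stand at y = +-31 to +-53 mm; screw handle out to y = 104 mm, 50 mm up. The aluminium heat sink is clamped upright between the jaws.
- work (a point): Middle of the heat sink, at jaw-top level. It is 30 mm thick (vise x), 62 mm wide (y), ribs on its far side. On top lies the burr, a thin metal lip 26 mm wide (y), 12 mm deep (x), 3 mm thick; the file rides on it alone. The burr's upper face is 84 to 102 mm above the bench, different each time, not measured: find it by feel or eye. A rubber pad below gives 1 mm per 5 N.
- burr (a joint): Metres the burr has been worked forward (vise +x); its middle is at vise x = -0.019 + this. Starts 0 to 0.004, overhanging the near face by 10 mm at 0; flush at 0.010 (the aim), stop at 0.016. Pressing alone does not move it; a file sliding on it drags it along, about 3 to 5 mm per s at 10 N, hardly under 3 N, in reverse if the file is dragged back. Over 22 N the work is damaged.
- file: Flat hand file in a holder with a wooden top grip, loose, 0.25 to 0.4 kg. Origin in the middle of the sole (underside); x along the file to its pointed nose, z up. Sole flat, 150 mm long (x = -75 to +75 mm), 26 mm wide, 6 mm thick; triangular nose to x = 88 mm, narrow tang to x = -105 mm. On top an aluminium bar 110 x 20 mm up to z = 14 mm. Starts flat on the bench, nose away from the robot.
- file_grip (a point): Middle of the file's wooden grip, 35 mm above the sole's middle. The grip has flat sides: 60 mm long (file x), 24 mm wide (file y), from 14 to 56 mm above the sole. Take it across the 24 mm from above, with about 50 N.
- file_nose (a point): Point of the file's nose, at the sole's level.
- tray: Black open plastic tool tray, fixed, 280 x 120 mm, walls 5 mm thick and 20 mm high, floor 5 mm thick, empty. Origin at the centre of its underside; x along its length. The file fits in it lengthwise, either way round, best centred.
- meter: Bystander: multimeter 85 x 170 x 38 mm, origin at the centre of its underside. Leave alone.
- jar: Bystander: glass jar, 56 mm across, 70 mm tall, origin at the centre of its underside. Leave alone.
- screwdriver: Bystander: screwdriver lying on the bench, beyond the vise. Leave alone.
Things that resemble listed ones, but are neither listed nor needed, are in the scene too. Leave any pink or turquoise look-alike of the file alone.

How it is judged:
On the way, in this order (a step that is already met when the one before it is completed fails the run):
1. first stroke begins: the file, nose forward, is pressed on the burr (over 2 N) with its middle at least 20 mm short of the heat sink's middle (contact force between file and vise above 2 N and x of file in the frame of vise below -0.02 m and x of file_nose in the frame of vise above 0 m), for 0.04 s.
2. first stroke ends: still pressed (over 2 N), the file's middle is at least 20 mm past the heat sink's middle (contact force between file and vise above 2 N and x of file in the frame of vise above 0.02 m), for 0.02 s.
3. the file is lifted off after the first stroke and carried back clear of the work until its middle is 15 mm short of the heat sink's middle again (contact force between file and vise below 0.1 N and x of file in the frame of vise below -0.015 m and z of file in the frame of vise above 0.075 m), for 0.04 s.
4. second stroke begins: the file, nose forward, is pressed on the burr (over 2 N) with its middle at least 20 mm short of the heat sink's middle (all of step 1), for 0.04 s.
5. second stroke ends: still pressed (over 2 N), the file's middle is at least 20 mm past the heat sink's middle (all of step 2), for 0.02 s.
6. the file is lifted off after the second stroke and carried back clear of the work until its middle is 15 mm short of the heat sink's middle again (all of step 3), for 0.04 s.
7. third stroke begins: the file, nose forward, is pressed on the burr (over 2 N) with its middle at least 20 mm short of the heat sink's middle (all of step 4), for 0.04 s.
8. third stroke ends: still pressed (over 2 N), the file's middle is at least 20 mm past the heat sink's middle (all of step 5), for 0.02 s.
9. the file is lifted off after the third stroke (contact force between file and vise below 0.1 N and z of file in the frame of vise above 0.075 m), for 0.04 s.
At the end, for the whole second after the job is handed in: The burr is worked forward to 9 mm or more (no more than 1 mm still sticks out past the near face), and the file lies flat (within 0.08 rad, less than 12 mm above the tray's underside) and at rest inside the tray, released (value of joint burr above 0.009 m and x of file in the frame of tray between -0.06 and 0.06 m and y of file in the frame of tray between -0.05 and 0.05 m and z of file in the frame of tray below 0.012 m and angle between file's own z axis and vertical below 0.08 rad and linear speed of file below 0.02 m/s and contact force between the fingers and file below 0.1 N); the robot touches nothing.
It fails at once if the file is dragged back towards the robot on the burr (the burr creeps backwards, faster than 2 mm/s) (velocity of joint burr below -0.002 m/s).
It fails at once if the file is pressed or knocked on the work or the vise harder than 22 N (contact force between file and vise above 22 N).
It fails at once if the hand or arm touches the work or the vise (contact force between any of the fingers, the arm and vise above 1 N).
It fails at once if the multimeter, the jar or the screwdriver is moved more than 15 mm (distance of any of meter, jar, screwdriver from where it was at the start of the episode above 0.015 m).
It also fails if it takes over 72 s, if anything falls off the work surface, if the arm or the gripper's body presses on something with over 40 N, if the wrist force passes 120 N, or if a joint passes its speed limit or range.

## Robot

A 6-joint arm with a two-finger parallel gripper is mounted at the origin on the work surface. World frame = base frame: x ahead of the robot, y to its left, z up, the work surface at z = 0. Lengths are in m, angles in rad, forces in N, time in s.
With the tool pointing down it reaches from about 0.275 to 0.875 m from the base axis. Payload 12.5 kg.
Tool frame: the origin (TCP) lies at the very end of the fingers, on their centre line; the grasp point (between the pads) lies 19 mm behind it; z points along the fingers, y is the line along which they close (so a half turn about z gives the same grasp; the last joint's range is limited). The gripper opens to 85 mm and grips with 20 to 120 N. Pads are 22 mm wide; open, the fingers measure 114 mm over their backs; the gripper's body (76 mm by 85 mm) begins 54 mm behind the grasp point. The pads swing forward as they close: fully open they stand 13 mm farther back than shut.
Start: joints at [-1.42, 0.351, 1.652, -0, 1.139, -0.085], TCP at [0.129, -0.535, 0.231] pointing down, gripper open.
Joint ranges: [-2.75, 2.75], [-0.79, 2.1], [0.01, 2.65], [-1.57, 4.71], [0.07, 3.14], [-2.87, 2.87]. Speed limits (rad/s): [2.22, 2.22, 2.79, 3.14, 3.14, 3.14].

## Interface

Orientations are given as a 3x3 rotation matrix whose columns are the frame's x, y, z axes.
In Python, from bench import manip gives the robot as it stands. Calls block until the motion is done:
- manip.move_ptp(position, orientation): joint-space move of the TCP to a pose.
- manip.move_l(position, attitude=None, max_speed=0.15): straight line of the TCP; attitude=None keeps the orientation; max_speed is the mean speed in m/s.
- manip.move_j(angles): joint-space move.
- manip.set_gripper(opening, effort=None): opening from 0.0 (shut) to 1.0 (fully open); effort is the grip in N (None keeps the last); returns when the fingers have stopped.
- manip.dwell(seconds).
- manip.inverse_kinematics(position, orientation): joint angles nearest the present ones, or None.
- manip.grab_frame(name): name is "side" or "top"; returns (picture, depth): 480x640x3 uint8, red, green, blue; 480x640 float32, m along the optical axis (not along the pixel's ray), 0 where there is no reading.
- manip.get_calibration(name): a dict with "camera_matrix" (3x3 intrinsics, pixels), "R" (3x3) and "t" (3): a world point X has camera coordinates R X + t. Camera axes: x right, y down, z forward; pixel columns grow to the right and rows downward; lengths in m; the calibration is good to about 2 mm. A picture is of the moment at which its call begins. get_calibration takes no time and is no camera call.
A pose or a line that the arm cannot do raises manip.Unreachable and nothing moves.
- manip.sign_off(): hands the job in; it is judged then, once.
Trained networks look in the newest picture that a camera, given by its name, has taken for a name from the list of things; names that differ only in an ending like _2 or _b are one class to them, and where a whole thing is asked for, a point or a joint stands for the part that bears it (a point fixed in the world has none). Each returns a list of dicts, best first, with "confidence" (0 to 1); they miss things now and then, are a little off and sometimes report something else, mostly with a low value. They report only what shows in the picture. A call takes as long as a camera call. They do not tell look-alikes from the thing itself.
- manip.look_for(camera, name): "at" ([x, y, z] in m, in world coordinates, good to about 4 mm: the middle of the surface that is visible of it).
Readings, each from a call of its own:
- manip.current_time(): time.
- manip.current_qpos(): joint angles.
- manip.current_joint_vel(): joint speeds.
- manip.current_joint_torque(): joint torques, N m.
- manip.current_ee_pos(): TCP position.
- manip.current_tcp_rot(): TCP orientation.
- manip.current_force(): force on the tool from outside, world axes, zero at the start.
- manip.current_ft_torque(): the same for the moment, N m.
- manip.current_grip_width(): opening from 0.0 (shut) to 1.0 (fully open).
- manip.current_grip_force(): force on a finger pad.
Only numpy, scipy, OpenCV 4.12 (cv2) and the standard library are available. Lean on these libraries where they do the work, as an engineer would, in place of code of your own. Each camera call takes 0.05 s, during which the arm holds its last target. There are 200 camera calls.

## Working session

There is one attempt and no reset: what is moved stays moved. The work goes in short steps, each a Python script; the robot and the scene stay as the last script left them, time stands still between calls to the robot, and variables do not carry over. Pictures are saved under pics/ and viewed, at most 10 in all, crops included, and the job is handed in when it is done.

```bash
mkdir -p pics; ls
python3 - <<'E'
from bench import manip as m
import cv2,numpy as np
for c in ("top","side"):
    p,d=m.grab_frame(c); cv2.imwrite(f"pics/{c}0.png",p[:,:,::-1]); np.savez(f"{c}0.npz",p=p,d=d)
    k=m.get_calibration(c); print(c,np.round(k["camera_matrix"],1).tolist(),np.round(k["R"],3).tolist(),np.round(k["t"],3))
    for n in ("vise","file","file_grip","file_nose","tray","work","meter","jar","screwdriver"):
        print(n,[(round(r["confidence"],2),np.round(r["at"],3).tolist()) for r in m.look_for(c,n)][:4])
print(m.current_time())
E
```

```text
pics
top [[479.6, 0.0, 312.4], [0.0, 479.6, 246.7], [0.0, 0.0, 1.0]] [[0.018, -1.0, -0.006], [-0.988, -0.017, -0.153], [0.153, 0.009, -0.988]] [0.145 0.566 1.206]
vise [(0.68, [0.576, 0.021, 0.021])]
file [(0.78, [0.524, 0.28, 0.014]), (0.63, [0.283, 0.388, 0.013]), (0.58, [0.36, 0.609, 0.017])]
file_grip [(0.77, [0.531, 0.279, 0.016]), (0.67, [0.362, 0.609, 0.017])]
file_nose [(0.82, [0.286, 0.386, 0.015]), (0.73, [0.365, 0.607, 0.018]), (0.58, [0.533, 0.281, 0.013])]
tray [(0.64, [0.499, -0.287, 0.008]), (0.35, [0.77, -0.232, 0.036])]
work [(0.91, [0.573, 0.018, 0.016])]
meter [(0.81, [0.768, -0.232, 0.038])]
jar [(0.92, [0.755, 0.181, 0.069])]
screwdriver [(0.94, [0.829, 0.021, 0.023])]
side [[487.6, 0.0, 313.7], [0.0, 487.6, 233.7], [0.0, 0.0, 1.0]] [[-0.846, -0.533, 0.011], [-0.421, 0.655, -0.627], [0.327, -0.535, -0.779]] [0.523 0.185 1.201]
vise [(0.8, [0.561, 0.038, 0.038])]
file [(0.97, [0.53, 0.292, 0.012]), (0.9, [0.352, 0.621, 0.013]), (0.89, [0.286, 0.401, 0.014]), (0.57, [0.568, 0.039, 0.037])]
file_grip [(0.74, [0.352, 0.625, 0.014]), (0.7, [0.53, 0.295, 0.018]), (0.65, [0.281, 0.402, 0.017])]
file_nose [(0.89, [0.286, 0.401, 0.01]), (0.68, [0.527, 0.294, 0.015]), (0.56, [0.349, 0.623, 0.016])]
tray [(0.81, [0.501, -0.282, 0.005])]
work [(0.8, [0.568, 0.042, 0.034])]
meter [(0.95, [0.764, -0.214, 0.039])]
jar [(0.89, [0.758, 0.195, 0.051])]
screwdriver [(0.66, [0.825, 0.021, 0.02])]
1.0
```

View pics/top0.png

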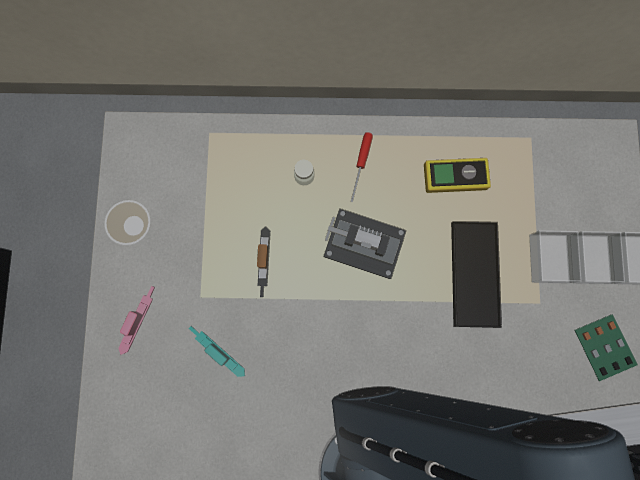

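View pics/side0.png

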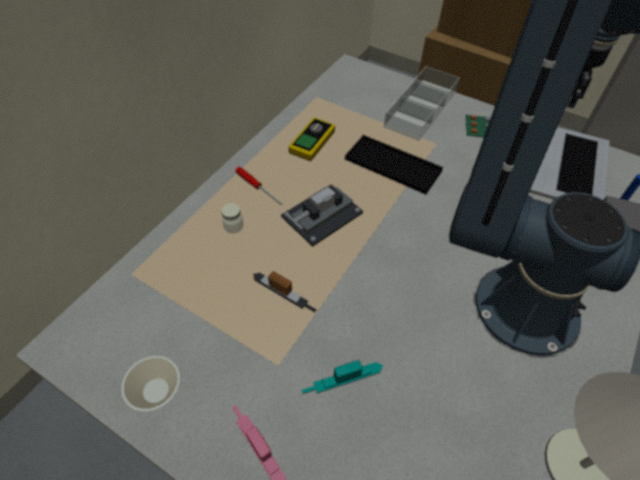

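The file candidates in the top picture are brown/grey at (264,260), pink at (137,320) and turquoise at (217,350). The one with the wooden grip and its nose away from the robot is at (264,260), so that is the one meant. I'll confirm it in a crop.

```bash
cat > h.py <<'E'
from bench import manip as m
import cv2,numpy as np
def cloud(c,d):
    k=m.get_calibration(c);K=k["camera_matrix"];v,u=np.mgrid[:480,:640]
    P=np.stack([(u-K[0,2])/K[0,0]*d,(v-K[1,2])/K[1,1]*d,d],-1)
    W=(P-k["t"])@k["R"]; W[d==0]=np.nan
    return W
def rect(pts):
    (c,s,a)=cv2.minAreaRect((pts*1000).astype(np.float32)); return np.round(np.array(c)/1000,4),np.round(s,1),round(a,1)
E
python3 - <<'E'
from h import *
z=np.load("top0.npz");p,d=z["p"],z["d"];W=cloud("top",d);x,y,h=W[...,0],W[...,1],W[...,2]
hsv=cv2.cvtColor(p,cv2.COLOR_RGB2HSV)
print("bench z",np.nanmedian(h[150:200,220:280]))
V=(np.hypot(x-.575,y-.02)<.14)&(h>.008)
print("vise all",rect(W[V][:,:2]))
base=V&(h<.04); print("base h",np.percentile(h[base],[5,50,95]))
# base dark colour
b2=V&(hsv[...,2]<95)
n,l,s,c=cv2.connectedComponentsWithStats(b2.astype(np.uint8)); i=1+np.argmax(s[1:,4]); print("dark",rect(W[(l==i)][:,:2]),s[i,4])
Ms=V&(h>.055);print("jaws/sink",rect(W[Ms][:,:2]),np.percentile(h[Ms],[5,50,95,99]))
for y0 in range(222,252,2): print(y0,np.round(h[y0,340:396:2]*1000).astype(int))
F=(abs(x-.53)<.13)&(abs(y-.28)<.04)&(h>.003)
print("file",rect(W[F][:,:2]),F.sum())
G=F&(hsv[...,1]>120)&(hsv[...,0]<20); print("grip",rect(W[G][:,:2]),G.sum(),np.median(W[G],0))
pf=W[F][:,:2]; print("fit",cv2.fitLine(pf.astype(np.float32),cv2.DIST_HUBER,0,.01,.01).ravel())
T=(abs(x-.5)<.17)&(abs(y+.285)<.09)&(hsv[...,2]<60)
print("tray",rect(W[T][:,:2]),np.percentile(h[T],[5,50,95]))
a=cv2.resize(p[220:305,225:305],None,fx=5,fy=5,interpolation=2);b=cv2.resize(p[200:285,320:412],None,fx=4.2,fy=5,interpolation=2)
cv2.imwrite("pics/crop.png",np.hstack([a,b])[:,:,::-1])
E
```

```text
bench z 0.0019210807153799939
vise all (array([0.5681, 0.0171]), array([252.5, 241.1]), 49.6)
base h [0.01055282 0.01633852 0.03841298]
dark (array([0.5805, 0.0166]), array([189. , 139.5]), 72.1) 2294
jaws/sink (array([0.5886, 0.0407]), array([157.6,  64. ]), 73.2) [0.05649329 0.07331831 0.08804445 0.09043209]
222 [39 40 40 36 36 16 17 17 17 14 13 16 17 16 15 12 10 15 18 15 19 10 -3  6
 -1  2  2  0]
224 [37 33 39 40 35 39 34 36 16 14 15 12 15 15 19 18 14 15 12 12 15 14 15 15
 13  2  0  2]
226 [38 34 42 33 37 69 72 69 71 38 79 18 15 17 19 12 16 15 12 20 16 16 15 16
 17 15 15 13]
228 [34 36 40 35 35 66 65 70 70 34 80 38 77 38 80 13 14 18 10 16 14 16 15 18
 16 17 10 13]
230 [60 56 36 34 38 72 67 74 68 82 84 36 37 33 79 32 78 17 15 15 19 17 15 15
 17 14 14 17]
232 [57 58 56 60 73 72 71 66 67 86 88 88 86 88 38 37 77 36 76 37 17 10 12 14
 12 16 15 18]
234 [54 59 59 56 71 71 73 68 81 87 87 84 81 85 84 87 88 33 81 37 81 34 36 19
 17 16 18 12]
236 [36 38 36 54 75 69 72 73 88 87 83 86 85 84 87 88 86 88 94 86 77 70 71 72
 71 37 13 13]
238 [39 38 39 72 69 69 69 72 87 86 83 81 87 85 83 83 84 86 8
[... 185 characters left out ...]
4 70 72 71 70
 39 37 38 34]
244 [37 36 34 49 56 62 69 39 36 38 50 87 86 87 87 89 87 85 85 88 70 74 72 73
 38 38 41 37]
246 [39 35 37 36 34 35 41 40 33 34 38 37 86 87 86 85 78 86 83 83 68 71 71 71
 34 38 36 37]
248 [15 24 31 36 35 33 40 37 40 34 38 37 39 39 36 44 57 66 71 72 70 71 74 36
 38 34 36 40]
250 [18 13 16 14 26 33 37 40 35 39 34 35 37 36 36 37 37 37 61 72 75 74 78 40
 38 40 35 35]
file (array([0.53, 0.28]), array([ 79.4, 259.6]), 89.9) 1299
grip (array([0.5365, 0.2854]), array([22. , 58.1]), 88.1) 106 [0.53441843 0.28419161 0.05608644]
fit [ 0.99990624 -0.0136948   0.5552686   0.2821644 ]
tray (array([ 0.5038, -0.2772]), array([121.7, 277.4]), 89.6) [0.00159139 0.00607239 0.01958527]
```

View pics/crop.png

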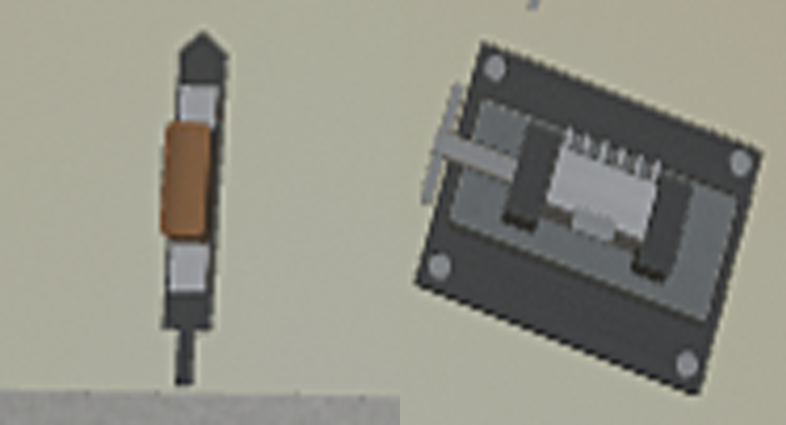

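The crop confirms it: the left half shows the brown wooden grip on a dark file, nose up at crop (204,32) and tang at (183,385). The right half shows the vise with the light burr lip at about (592,220). Now I'll grasp the file, lift it and check.

```bash
cat >> h.py <<'E'
def ray(c,u,v,z):
    k=m.get_calibration(c);K=k["camera_matrix"];o=-k["R"].T@k["t"];r=k["R"].T@np.linalg.inv(K)@np.array([u,v,1.]);return o+r*(z-o[2])/r[2]
def down(yaw):
    c,s=np.cos(yaw),np.sin(yaw); return np.array([[c,s,0],[s,-c,0],[0,0,-1.]])
VC=np.array([.5805,.0166]);VY=-.312
VX=np.array([np.cos(VY),np.sin(VY)])
E
python3 - <<'E'
from h import *
a=ray("top",265.8,226.4,.003);b=ray("top",261.6,297,.003);print(a,b,np.hypot(*(a-b)[:2]))
yaw=np.arctan2(*(a-b)[[1,0]]);print("yaw",yaw)
mid=b+(a-b)*105/193;print("mid",mid)
g=np.array([(mid[0]+.5365)/2,(mid[1]+.2854)/2])
print(g)
for flip in (0,np.pi,-np.pi):
  for P,Y in (([*g,.1],yaw),([*VC,.11],VY),([.504,-.277,.1],0)):
    q=m.inverse_kinematics(P,down(Y+flip));print(flip,None if q is None else np.round(q,2))
E
```

```text
[0.62289046 0.28295855 0.003     ] [0.43201443 0.28774746 0.003     ] 0.19093608989007932
yaw -0.02508388391336299
mid [0.5358589  0.28514209 0.003     ]
[0.53617945 0.28527105]
0 [ 0.41  0.61  1.6  -0.    0.93  2.01]
0 [-0.05  0.55  1.67 -0.    0.92  1.83]
0 [-0.58  0.56  1.69 -0.    0.89  0.99]
3.141592653589793 [ 0.41  0.61  1.6  -0.    0.93 -1.13]
3.141592653589793 [-0.05  0.55  1.67 -0.    0.92 -1.31]
3.141592653589793 [-0.58  0.56  1.69 -0.    0.89 -2.15]
-3.141592653589793 [ 0.41  0.61  1.6  -0.    0.93 -1.13]
-3.141592653589793 [-0.05  0.55  1.67 -0.    0.92 -1.31]
-3.141592653589793 [-0.58  0.56  1.69 -0.    0.89 -2.15]
```

Run:
```python
from h import *
R=down(-.025+np.pi);g=[.5362,.2853]
m.set_gripper(1.0,55)
m.move_ptp([*g,.13],R)
m.move_l([*g,.020],max_speed=.12)
print("F",m.current_force())
m.set_gripper(0.0,55)
print(m.current_grip_width()*85,m.current_grip_force())
m.move_l([*g,.16],max_speed=.15)
m.dwell(.3);print("F",m.current_force(),m.current_ft_torque(),m.current_grip_width()*85)
s=VC-.062*VX
m.move_ptp([*s,.145],down(VY+np.pi)); 
m.dwell(.3);print("F",m.current_force(),m.current_time())
p,d=m.grab_frame("top");q,d2=m.grab_frame("side")
np.savez("a.npz",d=d,d2=d2,p=p,q=q)
cv2.imwrite("pics/a.png",np.vstack([cv2.resize(p[180:320,280:440],(480,300)),cv2.resize(q[120:280,240:400],(480,300))])[:,:,::-1])
```

```text
F [-0.74612758  0.19658021  0.79580383]
23.360915116137754 55.23475885391235
F [-0.38773519 -0.23431363 -4.08819899] [ 0.01670332 -0.02778545 -0.01903563] 23.133726488265637
F [ 0.1519162   0.11558696 -2.91302286] 8.7667
```

View pics/a.png

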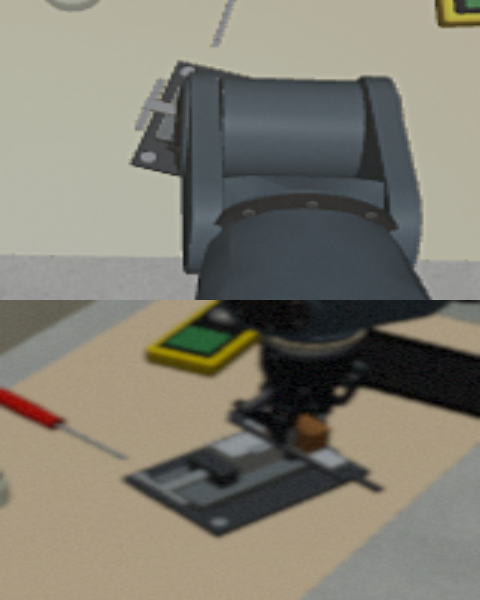

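The file is held level in the gripper, with its nose over the burr. Next I'll feel for the burr and do three force-guarded strokes.

```bash
cat >> h.py <<'E'
def fz(n=6):
    a=[]
    for _ in range(n): a.append(m.current_force()); m.dwell(.01)
    return np.mean(a,0)
def stroke(z0,xs,target=8.,speed=.08):
    """z0: TCP height safely above contact; xs: vise x stations. Returns contact z, forces."""
    at=lambda x,z:[*(VC+x*VX),z]
    m.move_l(at(xs[0],z0+.012)); m.move_l(at(xs[0],z0),max_speed=.08); b=fz(); z=z0; f=0
    while f<target-2:
        if z<z0-.022: print("no contact"); return None
        z-=.0006 if f<1.5 else min(.0006,(target-f)/6000); m.move_l(at(xs[0],z),max_speed=.02); f=(fz(4)-b)[2]
    log=[(round(z*1000,1),round(f,1))]
    for x in xs[1:]:
        m.move_l(at(x,z),max_speed=speed); F=fz(3)-b; f=F[2]; log.append((round(z*1000,1),round(f,1),round(F[:2]@VX,1)))
        if f>17: break
        if abs(f-target)>1.: z+=np.clip((f-target)/8000,-.0006,.001); 
    m.move_l(at(xs[-1]+.006,z+.025),max_speed=.12)
    print(log,round(m.current_time(),2)); return log
E
python3 - <<'E'
from h import *
xs=np.linspace(-.062,.042,8)
l=stroke(.112,xs)
m.move_l([*(VC-.062*VX),.125],max_speed=.15); print(m.current_ee_pos(),m.current_time(),m.current_grip_width()*85)
E
```

```text
[(np.float64(106.0), np.float64(6.1)), (np.float64(106.0), np.float64(6.4), np.float64(1.5)), (np.float64(105.8), np.float64(7.8), np.float64(0.4)), (np.float64(105.8), np.float64(8.4), np.float64(-0.0)), (np.float64(105.8), np.float64(8.5), np.float64(-0.2)), (np.float64(105.8), np.float64(8.5), np.float64(-0.2)), (np.float64(105.8), np.float64(8.8), np.float64(-0.1)), (np.float64(105.8), np.float64(8.3), np.float64(0.7))] 15.22
[0.52217322 0.03546139 0.12503345] 16.1 23.11562066387194
```

Run:
```python
from h import *
xs=np.linspace(-.062,.042,8)
for i in range(2):
    stroke(.1085,xs)
    m.move_l([*(VC-.062*VX),.130],max_speed=.15)
print(m.current_grip_width()*85)
# step aside to look at the burr
m.move_ptp([.45,-.2,.2],down(np.pi)); print(m.current_time())
p,d=m.grab_frame("top");np.savez("b.npz",p=p,d=d)
a=np.load("top0.npz")["p"]
c=lambda i:cv2.resize(i[222:258,340:390],(500,300),interpolation=2)
cv2.imwrite("pics/b.png",np.vstack([c(a),c(p)])[:,:,::-1])
```

```text
[(np.float64(106.1), np.float64(6.8)), (np.float64(106.1), np.float64(5.9), np.float64(2.8)), (np.float64(105.8), np.float64(8.5), np.float64(-0.5)), (np.float64(105.8), np.float64(9.2), np.float64(0.0)), (np.float64(106.0), np.float64(8.4), np.float64(0.4)), (np.float64(106.0), np.float64(8.7), np.float64(0.2)), (np.float64(106.0), np.float64(8.2), np.float64(0.3)), (np.float64(106.0), np.float64(8.5), np.float64(0.5))] 20.71
[(106.1, np.float64(6.9)), (106.1, np.float64(6.3), np.float64(1.9)), (np.float64(105.9), np.float64(8.7), np.float64(0.2)), (np.float64(105.9), np.float64(9.7), np.float64(0.3)), (np.float64(106.1), np.float64(8.4), np.float64(-0.3)), (np.float64(106.1), np.float64(8.4), np.float64(-0.1)), (np.float64(106.1), np.float64(8.7), np.float64(0.0)), (np.float64(106.1), np.float64(8.4), np.float64(0.2))] 26.2
23.14897688378988
28.0833
```

View pics/b.png

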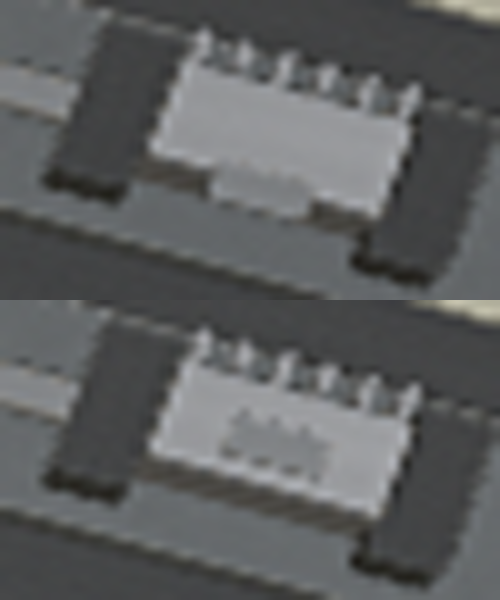

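In the upper half (before) the burr stuck out past the near edge at about (260,190). In the lower half (after) it sits fully inside the edge, at about (275,450) with the edge near (265,490), so it is worked back. The file goes into the tray next.

Run:
```python
from h import *
t=[.504,-.277]
m.move_ptp([*t,.12],down(np.pi)); m.move_l([*t,.036],max_speed=.1); b=fz(); z=.036
while z>.021:
    z-=.001; m.move_l([*t,z],max_speed=.03); f=(fz(3)-b)[2]
    if f>3: break
print(z,f)
m.set_gripper(.65); m.dwell(.2)
m.move_l([*t,.15],max_speed=.12); m.move_ptp([.3,-.05,.3],down(np.pi)); print(m.current_time(),m.current_grip_width())
p,d=m.grab_frame("top");np.savez("c.npz",p=p,d=d);W=cloud("top",d)
hsv=cv2.cvtColor(p,cv2.COLOR_RGB2HSV)
G=(abs(W[...,1]+.28)<.06)&(abs(W[...,0]-.5)<.14)&(hsv[...,1]>120)&(hsv[...,0]<20)&(W[...,2]>.03);print(G.sum(),np.median(W[G],0),rect(W[G][:,:2]))
cv2.imwrite("pics/c.png",cv2.resize(p[130:340,240:520],(800,600))[:,:,::-1])
```

```text
0.024999999999999988 5.196883720673425
35.8417 0.6493565684873281
227 [ 0.50522086 -0.27354511  0.06084275] (array([ 0.5045, -0.2743]), array([25.4, 58.5]), 89.9)
```

View pics/c.png

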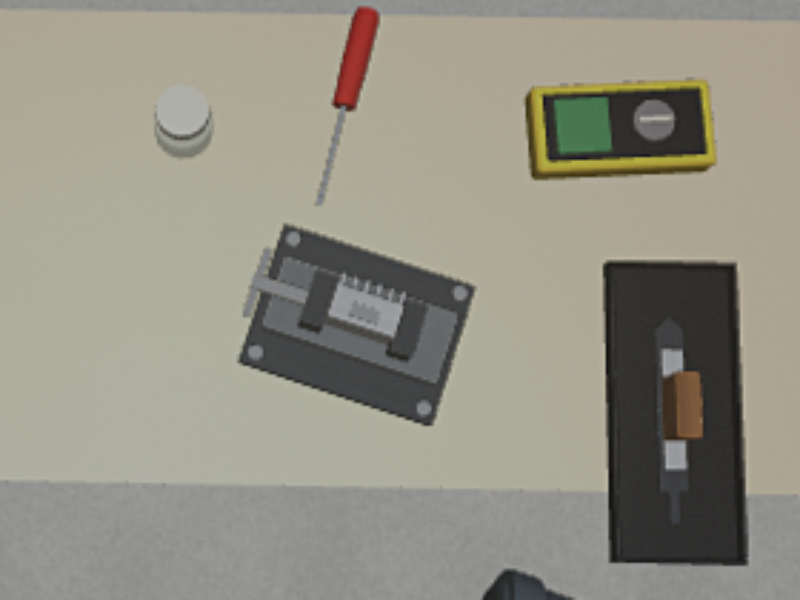

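The file lies flat and centred in the tray at about (675,420). The burr is inside the near edge at (365,312), and the screwdriver, jar and meter have not moved.

```bash
python3 -c "
from bench import manip as m
print(m.sign_off())"
```

```text
the job is handed in; nothing more can be done
None
```

I handed the job in at about 36 s: three forward strokes at about 6–10 N, lifted on each return, put the burr inside the near edge in the last picture, and the file lies flat and released in the tray.

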